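Level the casting table and hold the tile against its spacer

TASK

Get the gel casting table ready: first turn its foot knob until the tilted deck sits level, then stand the thick spacer block in the one notch of the stop bar where the gap to the tile is wide enough, all the way down on the deck, and let go of it. Then push the sprung tile by its push bar firmly up to the spacer so that tile, spacer and stop bar are flush, and finish while still holding the tile pressed there. Leave the thin spacer and everything else on the bench where it is.

Things in the scene. Friction and masses are not known exactly. Their poses are not given: they have to be found in the camera images.
- stand: white fixed foot frame of the levelling table, 220 (x) x 290 (y) mm; origin on the bench under its middle; z up, x points from the tile towards the stop bar (away from the robot), y towards the deck's hinge. It is turned by up to about 15 degrees on the bench.
- deck_mid (a point): middle of the top face of the aluminium deck (210 x 268 x 12 mm) that is hinged on the stand along the stand's x direction, at y = +128 mm, z = 44 mm in the stand's frame. Axes as the stand's when level; z is the deck's upward normal. Level: deck top is 52 mm above the bench and this point is above the stand's origin. At the start the knob side (-y) hangs 1.7 to 4 degrees low.
- knob (a joint): angle (rad) of the black foot knob about the deck's upward normal, counter-clockwise from above positive; starts at 0.5 to 1.2. The deck's tilt is 0.06 rad per rad of knob, so the deck is level at 0, where the knob's grip bar lies along the stand's x. Turning it clockwise raises the knob side. It is stiff (0.2 N m) and stays where it is left; stops at -0.5 and 1.5.
- knob_grip (a point): point to grip on the foot knob, on its axis, 30 mm above the deck top and 12 mm under the bar's top end; the knob turns about its z; x runs along the grip bar (46 mm long, 12 mm thick, 34 mm tall, over a disc 46 mm across and 8 mm high). With the deck level it is at (-55, -118, 82) mm in the stand's frame.
- spacer_mid (a point): centre (half-way up) of the thick spacer, an upright aluminium block, 16 (x) x 36 (y) x 65 (z) mm, about 100 g; starts standing on the bench on one side of the stand, left or right. The one to use.
- thin_mid (a point): centre of the thin spacer, a like aluminium block of only 10 x 36 x 65 mm, on the other side of the stand. Not needed.
- spacer: the same thick spacer, origin at the centre of its underside.
- stop_bar: dark steel stop bar across the far side of the deck, 178 (y) x 26 (x) x 20 (z) mm, clamped somewhere along y (middle within 32 mm of the tile's middle). Its face towards the tile has three notches: the middle one is 50 mm wide and 14 mm deep, the outer two are 44 mm wide and only 5 mm deep, with 10 mm teeth between and at the ends. Origin: on the deck top, in the plane of the teeth's faces, at the middle of the bar; axes as the deck's.
- notch (a point): middle of the deep notch's back wall, at the deck top: 14 mm in x from the stop bar's origin; axes as the deck's. With the tile at rest the gap from the tile to this wall is 23 mm, in the outer notches 14 mm, at the teeth 9 mm.
- tile: white ceramic tile 86 (x) x 160 (y) mm, top 13 mm above the deck top, that slides on the deck 9 mm along +x towards the stop bar against a spring (3 N at rest, 4.4 N when pressed on the spacer), and springs back when let go. Origin: at the middle of its far edge, on the deck top; axes as the deck's.
- tile_edge (a point): middle of the tile's far edge (facing the stop bar), on the tile's top.
- bar_face (a point): middle of the near face of the steel push bar along the tile's near edge, the place to push (towards +x): 8 mm thick, 120 mm long (y), 3 to 41 mm above the deck top; this point is 27 mm above it. The bar pushes the tile through springs and gives 1 mm per 2 N, up to 8 mm; the tile goes 7 mm until flush, so some 12 mm of push in all holds it with 10 N.
- dropper1: white dropper bottle with yellow nozzle cap, 38 across, 96 tall (mm); a bystander; origin at the centre of its underside.
- dropper2: second white dropper bottle, 38 across, 96 tall (mm); a bystander; origin at the centre of its underside.
- jar: clear sample jar with green cap, 42 across, 73 tall (mm); a bystander; origin at the centre of its underside.
- beaker: glass beaker, 84 across, 110 tall (mm); a bystander; origin at the centre of its underside.
- dish: clear low dish, 90 across, 16 tall (mm); a bystander; origin at the centre of its underside.
- pen: grey pen, 132 long, 12 thick, lying (mm); a bystander; origin at the centre of its underside.
Things that resemble listed ones, but are neither listed nor needed, are in the scene too. Leave any red look-alike of the spacer alone.

How it is judged:
On the way, in this order (a step that is already met when the one before it is completed fails the run):
1. the deck is level (angle between deck_mid's own z axis and vertical below 0.012 rad), for 0.2 s.
2. the thick spacer stands on the deck in the deep notch, let go (z of spacer_mid in the frame of notch between 0.029 and 0.0355 m and y of spacer_mid in the frame of notch between -0.0095 and 0.0095 m and x of spacer_mid in the frame of notch between -0.0165 and -0.0055 m and angle between the z axis of spacer_mid and the z axis of notch, either way round below 0.15 rad and contact force between the fingers and spacer below 0.1 N), for 0.2 s.
At the end, for the whole second after the job is handed in: Deck level to 0.012 rad; thick spacer down on the deck (3 mm) in the deep notch, square within 0.06 rad, not touched by the robot; tile edge 14.5 to 17.8 mm from the notch wall, over 2 N through tile, spacer and bar; the robot still presses the tile with over 3 N (angle between deck_mid's own z axis and vertical below 0.012 rad and z of spacer_mid in the frame of notch between 0.029 and 0.0355 m and y of spacer_mid in the frame of notch between -0.0095 and 0.0095 m and x of spacer_mid in the frame of notch between -0.0165 and -0.0055 m and angle between the z axis of spacer_mid and the z axis of notch, either way round below 0.15 rad and x of tile_edge in the frame of notch between -0.0178 and -0.0145 m and angle between the x axis of spacer_mid and the x axis of notch, either way round below 0.06 rad and angle between the z axis of spacer_mid and the z axis of notch, either way round below 0.06 rad and contact force between tile and spacer above 2 N and contact force between spacer and stop_bar above 2 N and contact force between any of the fingers, the arm and tile above 3 N and contact force between each of the fingers, the arm and spacer below 0.5 N); the arm keeps its last pose, push and grip.
It fails at once if the thin spacer is disturbed (moved 30 mm) (distance of thin_mid from where it was at the start of the episode above 0.03 m).
It fails at once if a bystander is disturbed (moved 40 mm) (distance of any of dropper1, dropper2, jar, beaker, dish, pen from where it was at the start of the episode above 0.04 m).
It also fails if it takes over 54 s, if anything falls off the work surface, if the arm or the gripper's body presses on something with over 40 N, if the wrist force passes 120 N, or if a joint passes its speed limit or range.

ROBOT

A 7-joint arm with a two-finger parallel gripper is mounted at the origin on the work surface. World frame = base frame: x ahead of the robot, y to its left, z up, the work surface at z = 0. Lengths are in m, angles in rad, forces in N, time in s.
With the tool pointing down it reaches from about 0.4 to 0.9 m from the base axis. Payload 5.5 kg.
Tool frame: the origin (TCP) lies at the very end of the fingers, on their centre line; the grasp point (between the pads) lies 19 mm behind it; z points along the fingers, y is the direction in which the jaws open and shut (so a half turn about z gives the same grasp; the last joint's range is limited). The gripper opens to 92 mm and grips with 3 to 60 N. Pads are 19 mm wide; open, the fingers measure 130 mm over their backs; the gripper's body (75 mm by 190 mm) begins 47 mm behind the grasp point.
Start: joints at [-0.994, 0.501, -0.427, 1.55, 0.221, 1.138, -0.21], TCP at [0.201, 0.618, 0.227] pointing down, gripper open.
Joint ranges: [-2.88, 2.88], [-0.31, 2.03], [-1.54, 1.56], [0.2, 2.42], [-1.41, 4.55], [0.19, 2.02], [-2.57, 2.57]. Speed limits (rad/s): [2.57, 2.57, 3.14, 3.14, 3.14, 3.14, 3.14].

INTERFACE

Orientations are given as a unit quaternion [x, y, z, w].
In Python, from station import * gives the robot as it stands.
- The arm moves only by the tool servo_tool, never from a script. Its argument "motion" is a list of rows, each a list of 2 entries, a list of its own where there are three numbers: the shift along the world's x, y, z in mm, then the turn about the world's z in degrees. In form: [[[dx, dy, dz], spin], ...]. A call has 1 to 20 rows; each row is the pose to reach, as a shift and turn from the pose commanded when the call began; what a row does not reach only later rows make up. A row lasts 1/10 s, in which the tool goes at most 50 mm and 8.59 degrees, less where a joint would pass 70% of its speed; a pose out of reach is approached as far as the arm can. A call with a gripper value outside its range is refused whole. "grip" is the finger opening in mm, from 0 to 91.8, set as the call begins (left out, the last holds). The fingers move at their own pace and stop on an object; "force" is the grip in N (left out, the last holds). Time passes only in rows, so rows that repeat a pose let the fingers close. It gives the time, the measured TCP pose, the force and the opening at its end, in the units of the state.
- observe(): the state, without advancing time (a new reading comes with each control period).
- read_camera(name): name is "scene" or "top" or "wrist"; returns (picture, depth): 480x640x3 uint8, red, green, blue; 480x640 float32, m along the optical axis (not along the pixel's ray), 0 where there is no reading.
- camera_info(name): a dict with "K" (3x3 intrinsics, pixels), "k1" (the pictures are not rectified: a ray, as slopes to the right and down, at radius r is drawn at 1 + k1 r^2 times it, then the intrinsics apply), "rvec" (rotation vector, rad) and "tvec" (3), from world to camera coordinates, as OpenCV has them; the wrist camera has in their place "mount" (4x4, takes a point from camera to tool coordinates, whose origin is the TCP and whose axes are the flange's). Camera axes: x right, y down, z forward; pixel columns grow to the right and rows downward; lengths in m; the calibration is good to about 2 mm. A picture is of the moment at which its call begins: read the wrist's pose just before it. camera_info takes no time and is no camera call.
- sign_off(): hands the job in, once; it reports no verdict.
The state is a dict: "clock": time; "joints": joint angles; "dq": joint speeds; "effort": joint torques, N m; "ee_pos": TCP position; "eef_rot": TCP orientation; "contact_force": force on the tool from outside, world axes, zero at the start; "ft_torque": the same for the moment, N m; "gripper_width": finger opening in m.
Only numpy, scipy, OpenCV 4.12 (cv2) and the standard library are available. Lean on these libraries where they do the work, as an engineer would, in place of code of your own. Each camera call takes 0.05 s, during which the arm holds its last target.

## Working session

There is one attempt and no reset: what is moved stays moved. The work goes in short steps, Python scripts to look and compute and a tool call to move; the robot and the scene stay as the last step left them, time stands still between calls to the robot, and variables do not carry over. Pictures are saved under pics/ and viewed, and the job is handed in when it is done.

Besides the shell and the picture viewer there is one more tool, called after "Call:" as name(argument=value, ...), one argument or row to a line, values as JSON. servo_tool: Moves the arm, as the interface text tells. Its arguments: {"type":"object","properties":{"motion":{"type":"array"},"grip":{"type":"number"},"force":{"type":"number"}},"required":["motion"]}

```bash
ls; mkdir -p pics; python3 - <<'E'
from station import *
import cv2, numpy as np
print(observe())
for n in("scene","top","wrist"):
    print(n,camera_info(n))
for n in("scene","top"):
    p,d=read_camera(n)
    cv2.imwrite(f"pics/{n}0.png",p[:,:,::-1]); np.save(f"pics/{n}0.npy",d)
E
```

```text
pics
{'clock': 0.0, 'joints': array([-0.9938034 ,  0.50183439, -0.42679386,  1.5514356 ,  0.22079074,
        1.13828038, -0.21028826]), 'dq': array([ 0.00084092, -0.00233514, -0.00080505,  0.00138859,  0.00063571,
       -0.0002687 , -0.00101929]), 'effort': array([-5.31615169e-04, -5.66596735e+01, -5.81644222e+00, -2.79123867e+01,
       -6.86324621e-02,  3.07871983e-02,  1.80851184e-04]), 'ee_pos': array([0.20045921, 0.61759498, 0.225693  ]), 'eef_rot': array([ 1.56222775e-01,  9.87721387e-01, -9.33431302e-04, -1.87029276e-04]), 'contact_force': array([-0.75018543,  0.25400015, -0.12640086]), 'ft_torque': array([0.02712704, 0.00181649, 0.00799555]), 'gripper_width': 0.09214993360190421}
scene {'K': array([[515.76042648,   0.        , 321.15125127],
       [  0.        , 515.76042648, 243.91808151],
       [  0.        ,   0.        ,   1.        ]]), 'k1': -0.037327418327342134, 'rvec': array([ 2.08813885,  1.3023871 , -0.50345762]), 'tvec': array([-0.26876238, -0.29203222,  1.7121722 ])}
top {'K': array([[476.26665989,   0.        , 314.37992079],
       [  0.        , 476.26665989, 243.00449399],
       [  0.        ,   0.        ,   1.        ]]), 'k1': 0.024560190660168638, 'rvec': array([ 2.14947676, -2.10702628,  0.1434771 ]), 'tvec': array([0.056504  , 0.51924504, 1.23304315])}
wrist {'K': array([[421.77345759,   0.        , 325.05499047],
       [  0.        , 421.77345759, 241.37807353],
       [  0.        ,   0.        ,   1.        ]]), 'k1': -0.054450184008782945, 'mount': array([[ 2.16396479e-04, -9.63412319e-01, -2.68023613e-01,
         7.21323280e-02],
       [ 9.99999526e-01,  4.63045370e-04, -8.57041044e-04,
        -7.34367976e-04],
       [ 9.49790993e-04, -2.68023301e-01,  9.63411962e-01,
        -1.58433596e-01],
       [ 0.00000000e+00,  0.00000000e+00,  0.00000000e+00,
         1.00000000e+00]])}
```

View pics/scene0.png

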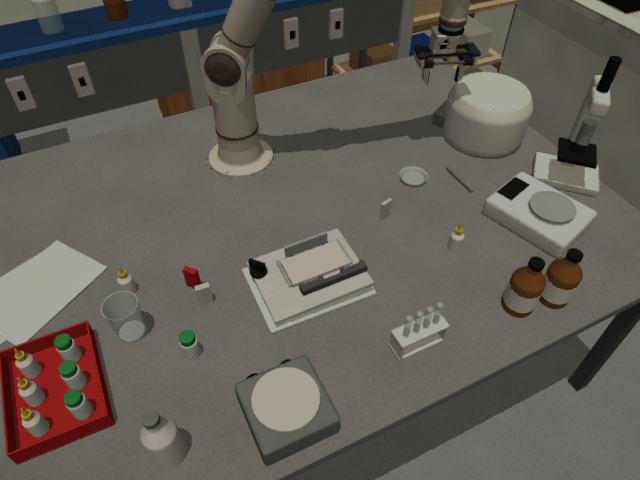

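View pics/top0.png

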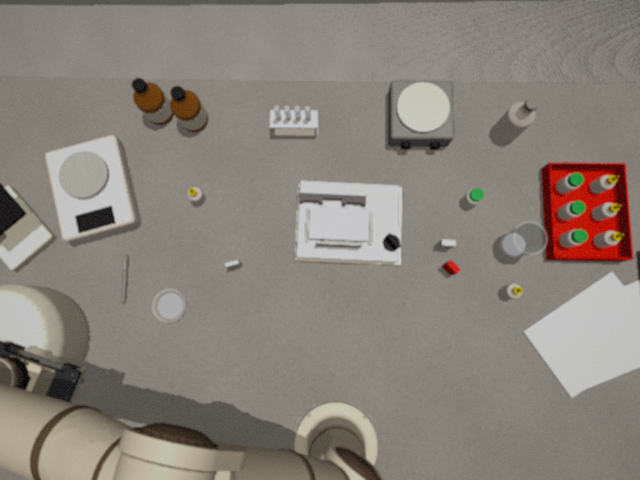

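The pictures show the table at top(349,222), with its black knob at (392,242). The spacer candidates are grey blocks at top(448,242) and top(232,264), plus a red look-alike at (452,267). I'll build helpers and crop in on these.

```bash
cat > h.py <<'E'
import numpy as np, cv2
from station import *
from scipy.spatial.transform import Rotation as R
def cam(n,st=None):
    i=camera_info(n);K=i["K"];D=np.array([i["k1"],0,0,0,0.])
    if n=="wrist":
        T=np.eye(4);T[:3,:3]=R.from_quat(st["eef_rot"]).as_matrix();T[:3,3]=st["ee_pos"]
        T=T@i["mount"]   # cam->world
    else:
        Tw=np.eye(4);Tw[:3,:3]=cv2.Rodrigues(i["rvec"])[0];Tw[:3,3]=i["tvec"];T=np.linalg.inv(Tw)
    return K,D,T
def unp(px,z,c):  # px Nx2, depth z N -> world
    K,D,T=c
    px=np.atleast_2d(np.array(px,float))
    u=cv2.undistortPoints(px[:,None,:],K,D)[:,0]
    P=np.c_[u,np.ones(len(u))]*np.asarray(z,float).reshape(-1,1)
    return P@T[:3,:3].T+T[:3,3]
def plane(px,h,c): # intersect with z=h
    K,D,T=c
    P=unp(px,np.ones(len(np.atleast_2d(px))),c); o=T[:3,3]; d=P-o
    return o+d*((h-o[2])/d[:,2])[:,None]
def proj(P,c):
    K,D,T=c
    Ti=np.linalg.inv(T)
    return cv2.projectPoints(np.atleast_2d(np.array(P,float)),cv2.Rodrigues(Ti[:3,:3])[0],Ti[:3,3],K,D)[0][:,0]
def cloud(d,c):
    v,u=np.mgrid[0:480,0:640]
    px=np.c_[u.ravel(),v.ravel()].astype(float)
    return unp(px,d.ravel(),c).reshape(480,640,3)
E
python3 - <<'E'
from h import *
c=cam("top");p=cv2.imread("pics/top0.png");d=np.load("pics/top0.npy")
C=cloud(d,c)
for q in [(349,222),(392,242),(448,242),(232,264),(452,267),(600,350),(500,190),(350,290)]:
    print(q,d[q[1],q[0]],C[q[1],q[0]].round(4))
a=cv2.resize(p[170:280,210:470],None,fx=3,fy=3,interpolation=cv2.INTER_CUBIC);cv2.imwrite("pics/top0c.png",a)
s=cv2.imread("pics/scene0.png")
a=cv2.resize(s[180:330,170:420],None,fx=3.2,fy=3.2,interpolation=cv2.INTER_CUBIC);cv2.imwrite("pics/scene0c.png",a)
E
```

```text
(349, 222) 1.2632613 [ 0.5732 -0.0242  0.06  ]
(392, 242) 1.233384 [ 0.5184 -0.1349  0.0787]
(448, 242) 1.243034 [ 0.5231 -0.2818  0.066 ]
(232, 264) 1.2464466 [0.4547 0.2805 0.0658]
(452, 267) 1.231731 [ 0.4578 -0.2903  0.0668]
(600, 350) 1.2501483 [ 0.2556 -0.6808  0.0062]
(500, 190) 1.32716 [ 0.6826 -0.4441  0.0021]
(350, 290) 1.2993736 [ 0.3974 -0.0319 -0.0048]
```

View pics/top0c.png

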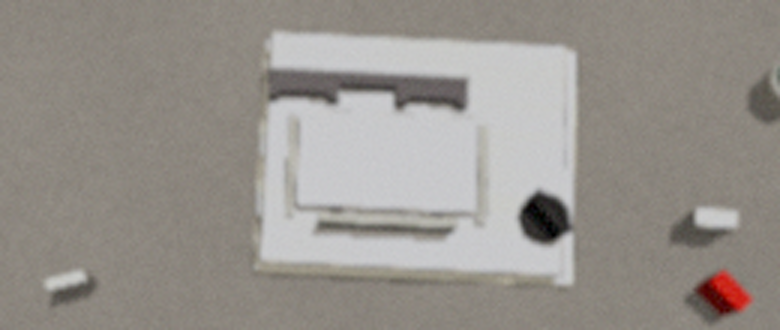

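View pics/scene0c.png

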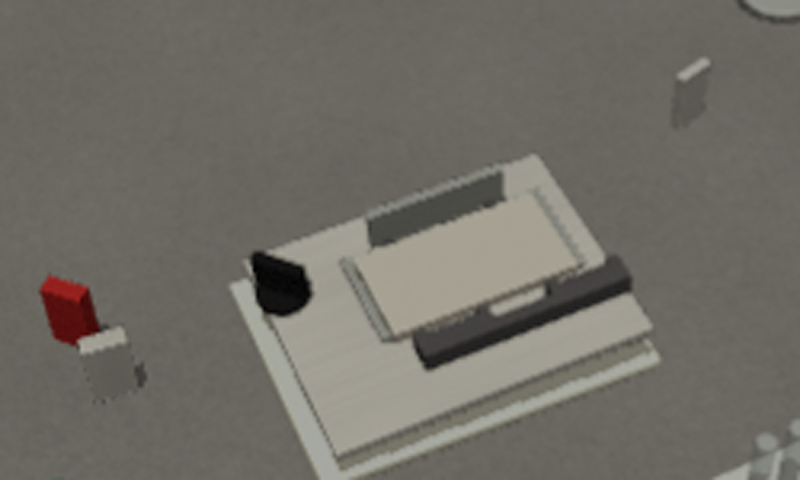

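The block at top crop (716,218), full picture (448,242), is about 7 px thick; the one at crop (67,280), full picture (232,264), is thinner. The right-hand block is therefore probably the thick spacer, and I'll check it from the wrist camera. I'm moving over the table for that close look.

Call:
servo_tool(
  motion=[
    [[15, -20, 30], 2],
    [[40, -60, 60], 5],
    [[70, -100, 75], 9],
    [[100, -140, 75], 15],
    [[130, -180, 75], 15],
    [[160, -220, 75], 15],
    [[185, -260, 75], 15],
    [[205, -305, 75], 15],
    [[225, -350, 75], 15],
    [[245, -395, 75], 15],
    [[260, -440, 75], 15],
    [[275, -485, 75], 15],
    [[285, -530, 75], 15],
    [[292, -575, 75], 15],
    [[297, -620, 75], 15],
    [[300, -660, 75], 15],
    [[300, -678, 75], 15],
    [[300, -678, 75], 15],
    [[300, -678, 75], 15],
    [[300, -678, 75], 15],
  ],
)

```text
clock: 2.1
ee_pos: [0.5005, -0.0578, 0.3015]
eef_rot: [0.025, 1.0, 0.0, -0.0]
contact_force: [-0.2, 0.6, -0.1]
gripper_width: 0.0916
```

```bash
python3 - <<'E'
from h import *
import pickle
s=observe();p,d=read_camera("wrist")
print(s["clock"],s["ee_pos"],s["eef_rot"],s["contact_force"])
pickle.dump((s,p,d),open("pics/w1.pkl","wb"))
cv2.imwrite("pics/w1.png",p[:,:,::-1])
E
```

```text
2.1 [ 0.50053325 -0.05784808  0.3015254 ] [ 2.47288801e-02  9.99694093e-01  3.82045449e-04 -2.38276958e-04] [-0.1753644   0.60054341 -0.08291548]
```

View pics/w1.png

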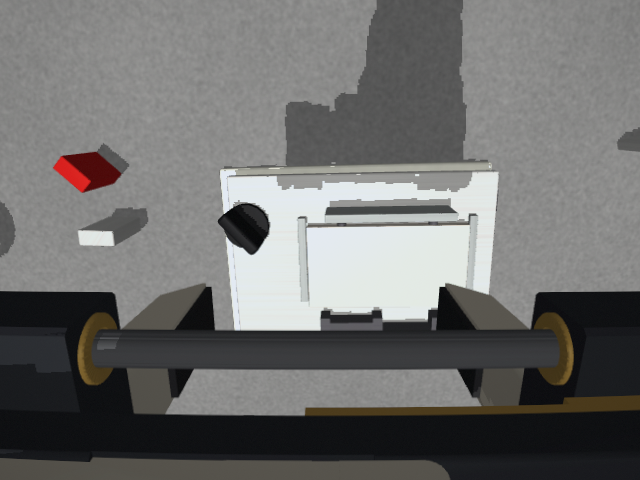

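The wrist view is turned round: image up is toward the base and left is −y. The knob is at (245,230), the grey spacer at (97,237), the red one at (88,170), and the tile corners at about (305,226) and (470,224). Next is measuring from the depth.

```bash
python3 - <<'E'
from h import *
import pickle
s,p,d=pickle.load(open("pics/w1.pkl","rb"))
c=cam("wrist",s);C=cloud(d,c)
for q in [(97,237),(245,228),(380,270),(380,190),(270,300),(270,200),(480,190),(480,310),(150,100),(560,250),(390,212),(300,250)]:
    print(q,C[q[1],q[0]].round(4))
# knob bar top points
roi=C[195:262,210:280].reshape(-1,3);z=roi[:,2]
print(np.histogram(z,bins=np.arange(0,0.12,0.005)))
m=z>z.max()-0.004
b=roi[z>0.075];print(len(b),b.mean(0))
r=cv2.minAreaRect((b[:,:2]*1000).astype(np.float32));print(r, b[:,2].max())
# stand deck plane
m=np.zeros((480,640),bool);m[180:290,228:300]=1;m[185:200,228:480]=1
# plane fit on deck: points with z 0.03..0.056
P=C[m];P=P[(P[:,2]>0.03)&(P[:,2]<0.058)]
from numpy.linalg import lstsq
for k in range(3):
    X,_,_,_=lstsq(np.c_[P[:,:2],np.ones(len(P))],P[:,2],rcond=None);r=P[:,2]-np.c_[P[:,:2],np.ones(len(P))]@X;P=P[abs(r)<0.003]
print("deck",X,len(P),r.std())
B=C[20:280,:60].reshape(-1,3);B=C[20:140,150:350].reshape(-1,3);print("bench z",np.median(B[:,2]))
a=cv2.resize(p[140:340,40:300,::-1],None,fx=3,fy=3,interpolation=cv2.INTER_CUBIC);cv2.imwrite("pics/w1c.png",a)
a=cv2.resize(p[140:340,200:510,::-1],None,fx=2.5,fy=2.5,interpolation=cv2.INTER_CUBIC);cv2.imwrite("pics/w1d.png",a)
E
```

```text
(97, 237) [ 0.5217 -0.2835  0.0671]
(245, 228) [ 0.5187 -0.1354  0.0729]
(380, 270) [ 0.5713 -0.0071  0.0611]
(380, 190) [ 0.4929 -0.0042  0.0476]
(270, 300) [ 0.606  -0.1228  0.0429]
(270, 200) [ 0.4984 -0.1138  0.0421]
(480, 190) [0.4969 0.0937 0.051 ]
(480, 310) [ 0.4923 -0.0047  0.3272]
(150, 100) [ 0.3928 -0.2372  0.0009]
(560, 250) [ 0.5797  0.2103 -0.0006]
(390, 212) [5.079e-01 2.000e-04 8.330e-02]
(300, 250) [ 0.5492 -0.0864  0.0517]
(array([ 626,    6,  248,    0,    0,    0,    0,   31, 1695,  395,  344,
         78,   81,   78,   85,   98,  588,   17,    0,    0,    0,    0,
          0]), array([0.   , 0.005, 0.01 , 0.015, 0.02 , 0.025, 0.03 , 0.035, 0.04 ,
       0.045, 0.05 , 0.055, 0.06 , 0.065, 0.07 , 0.075, 0.08 , 0.085,
       0.09 , 0.095, 0.1  , 0.105, 0.11 , 0.115]))
721 [ 0.51932184 -0.13781004  0.09175083]
((485.5076904296875, -94.0854263305664), (45.84093475341797, 132.0366668701172), 38.38252639770508) 0.4599959669606217
deck [-0.0010359   0.04257712  0.04815183] 8480 0.0007828034262798073
bench z 0.0005265660610975775
```

View pics/w1c.png

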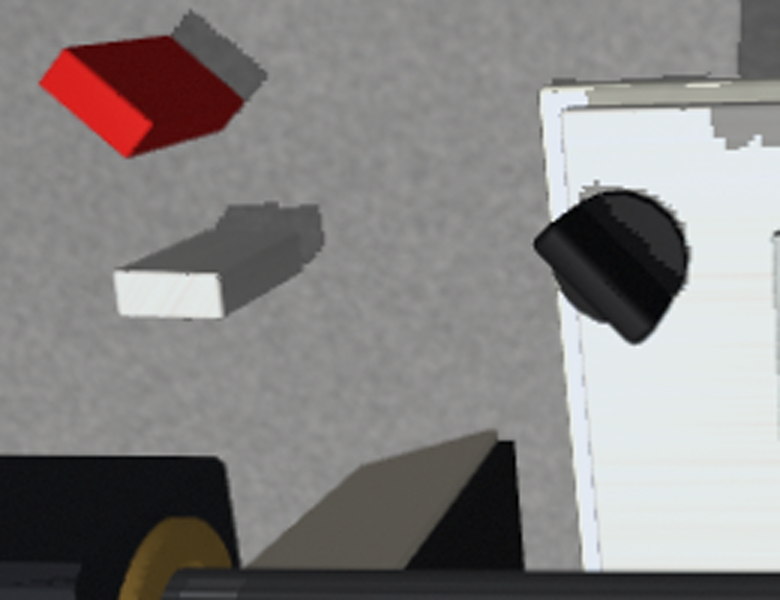

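View pics/w1d.png

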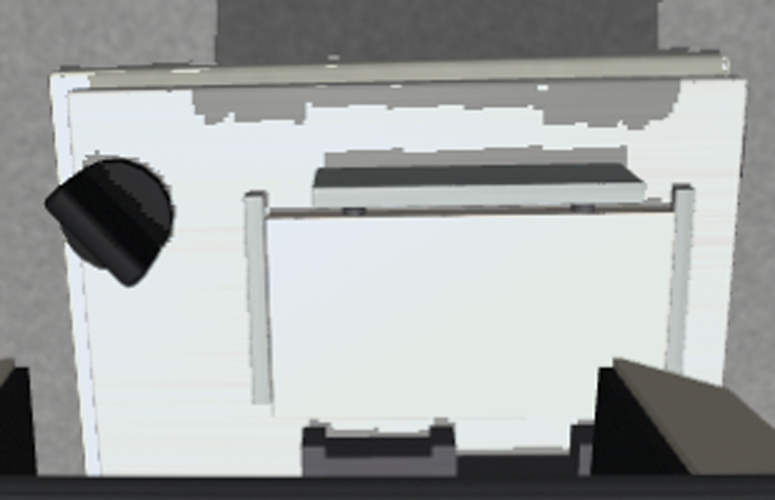

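```bash
python3 - <<'E'
from h import *
import pickle
s,p,d=pickle.load(open("pics/w1.pkl","rb"))
c=cam("wrist",s);C=cloud(d,c)
v,u=np.mgrid[0:480,0:640]
X=np.array([-0.0010359,0.04257712,0.04815183])
H=C[...,2]-(C[...,0]*X[0]+C[...,1]*X[1]+X[2])
def rect(m,name):
    b=C[m];r=cv2.minAreaRect((b[:,:2]*1000).astype(np.float32));bx=cv2.boxPoints(r)
    print(name,len(b),b.mean(0).round(4),[np.round(t,1) for t in r]);return b
k=(u>205)&(u<285)&(v>190)&(v<265)
b=rect(k&(H>0.038)&(H<0.046),"knobtop")
q=b[:,:2]-b[:,:2].mean(0);w=np.linalg.svd(q,full_matrices=False)[2][0];print("dir",np.degrees(np.arctan2(w[1],w[0])))
rect((u>300)&(u<490)&(v>195)&(v<225)&(H>0.036)&(H<0.045),"pushtop")
rect((u>300)&(u<480)&(v>215)&(v<312)&(H>0.0105)&(H<0.0155),"tile")
rect((u>60)&(u<150)&(v>215)&(v<260)&(C[...,2]>0.060)&(C[...,2]<0.07),"spacertop")
rect((u>40)&(u<140)&(v>140)&(v<200)&(C[...,2]>0.060)&(C[...,2]<0.07),"redtop")
rect((u>305)&(u<430)&(v>308)&(v<335)&(H>0.0165)&(H<0.023),"stopbar part")
# tile front & push bar edges direction via rows
for U in range(320,460,20):
    col=H[195:228,U];
    rr=np.where((col>0.036)&(col<0.045))[0]
    print(U,C[195+rr.min(),U].round(4),C[195+rr.max(),U].round(4))
E
```

```text
knobtop 613 [ 0.5218 -0.1406  0.083 ] [array([ 522.6, -140.9]), array([45.7, 12.5]), np.float64(40.0)]
dir 40.730146842562895
pushtop 1264 [0.5116 0.0006 0.0884] [array([5.118e+02, 3.000e-01]), array([119.2,   8.7]), np.float64(88.6)]
tile 12451 [ 0.5658 -0.0023  0.0605] [array([5.676e+02, 4.000e-01]), array([159.8,  89.6]), np.float64(88.7)]
spacertop 627 [ 0.5222 -0.2851  0.0651] [array([ 522.8, -285.9]), array([37.1, 16.6]), np.float64(85.3)]
redtop 704 [ 0.4592 -0.2965  0.065 ] [array([ 459.6, -297.6]), array([36.5, 17.5]), np.float64(44.4)]
stopbar part 718 [ 0.6288 -0.0326  0.0659] [array([628.2, -13.3]), array([111.8,  14.9]), np.float64(87.6)]Traceback (most recent call last):
  File "<stdin>", line 23, in <module>
    return umr_minimum(a, axis, None, out, keepdims, initial, where)
ValueError: zero-size array to reduction operation minimum which has no identity
```

Checks so far:
- The thick spacer's top measures 37×16.6 mm at (0.5228, −0.2859), z 0.065, so the choice is confirmed.
- The knob bar heads 40.4° and the stand's yaw is about −1.4°. That gives a knob angle of about 0.73 rad, and the deck tilt of 0.0426 rad gives 0.71, so they agree.

I'm going over the knob now.

Call:
servo_tool(
  motion=[
    [[4, -14, -25], 7],
    [[8, -30, -60], 14],
    [[12, -46, -95], 21],
    [[16, -62, -130], 28],
    [[20, -76, -160], 35],
    [[22, -83, -176], 42],
    [[22, -83, -180], 43.2],
    [[22, -83, -180], 43.2],
    [[22, -83, -180], 43.2],
  ],
  grip=45,
)

```text
clock: 3.05
ee_pos: [0.5235, -0.1416, 0.1228]
eef_rot: [-0.344, 0.939, -0.0, 0.001]
contact_force: [-0.8, 0.3, -0.0]
gripper_width: 0.045
```

```bash
python3 - <<'E'
from h import *
import pickle
s=observe();p,d=read_camera("wrist")
print(s["clock"],s["ee_pos"],s["eef_rot"],s["contact_force"])
pickle.dump((s,p,d),open("pics/w2.pkl","wb"))
cv2.imwrite("pics/w2.png",p[:,:,::-1])
E
```

```text
3.05 [ 0.52351536 -0.14156147  0.1227956 ] [-3.43511870e-01  9.39147993e-01 -1.93317176e-04  7.78334247e-04] [-0.81796992  0.28022414 -0.02613735]
```

View pics/w2.png

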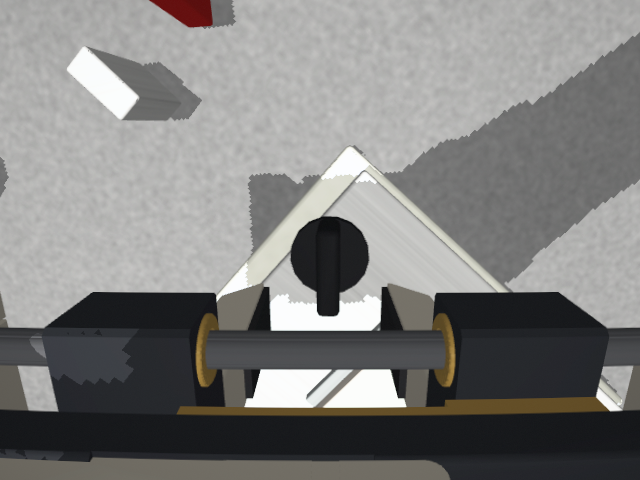

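The wrist picture has the knob bar upright at u≈328, between and in line with the fingers. I'll descend and grip.

Call:
servo_tool(
  motion=[
    [[0, 0, -25], 0],
    [[0, 0, -50], 0],
    [[-1, 1, -66], 0],
    [[-1, 1, -67.5], 0],
    [[-1, 1, -67.5], 0],
  ],
)

```text
clock: 3.6
ee_pos: [0.5222, -0.1413, 0.0551]
eef_rot: [-0.344, 0.939, -0.0, 0.0]
contact_force: [0.4, 0.6, 0.1]
gripper_width: 0.0452
```

Call:
servo_tool(
  motion=[
    [[0, 0, 0], 0],
    [[0, 0, 0], 0],
    [[0, 0, 0], 0],
    [[0, 0, 0], 0],
    [[0, 0, 0], 0],
  ],
  grip=0,
  force=55,
)

```text
clock: 4.1
ee_pos: [0.5212, -0.1411, 0.0546]
eef_rot: [-0.344, 0.939, 0.001, -0.0]
contact_force: [-1.0, -1.3, 4.2]
gripper_width: 0.0118
```

Call:
servo_tool(
  motion=[
    [[0, 0.2, 1], -4],
    [[0, 0.3, 2], -8],
    [[0, 0.5, 3], -12],
    [[0, 0.6, 4], -16],
    [[0, 0.8, 5], -20],
    [[0, 0.9, 6], -24],
    [[0, 1.1, 7], -28],
    [[0, 1.2, 8], -32],
    [[0, 1.4, 9], -36],
    [[0, 1.5, 10], -40],
    [[0, 1.6, 10.4], -41.8],
    [[0, 1.6, 10.4], -41.8],
    [[0, 1.6, 10.4], -41.8],
  ],
)

```text
clock: 5.4
ee_pos: [0.5205, -0.1384, 0.0652]
eef_rot: [0.013, 1.0, 0.001, -0.001]
contact_force: [-3.6, 4.3, 10.7]
gripper_width: 0.0118
```

```bash
python3 - <<'E'
from h import *
import pickle
s=observe();p,d=read_camera("wrist")
print(s["clock"],s["ee_pos"],s["eef_rot"],s["contact_force"],s["ft_torque"])
pickle.dump((s,p,d),open("pics/w3.pkl","wb"))
cv2.imwrite("pics/w3.png",p[:,:,::-1])
E
```

```text
5.4 [ 0.520521   -0.13837359  0.06518002] [ 1.25230507e-02  9.99920195e-01  8.61387911e-04 -1.42656103e-03] [-3.64860984  4.26957565 10.67428041] [0.71928222 1.58688871 0.30552789]
```

View pics/w3.png

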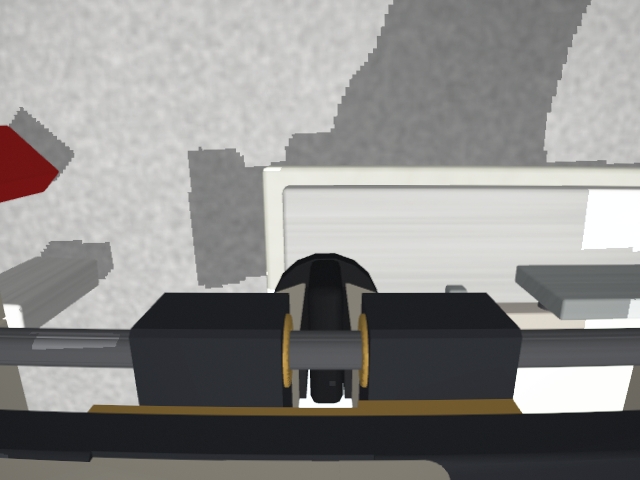

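The knob bar at (327,330) now lies along the stand's x. I'll release, rise and measure the deck tilt.

Call:
servo_tool(
  motion=[
    [[0, 0, 0], 0],
    [[0, 0, 0], 0],
    [[0, 0, 0], 0],
    [[0, 0, 15], 0],
    [[0, 0, 50], 0],
    [[0, 0, 90], 0],
    [[0, 0, 130], 0],
    [[-15, 0, 170], 0],
    [[-25, 0, 205], 0],
    [[-30, 0, 225], 0],
    [[-30, 0, 225], 0],
    [[-30, 0, 225], 0],
  ],
  grip=50,
  force=20,
)

```text
clock: 6.65
ee_pos: [0.4916, -0.1402, 0.2894]
eef_rot: [0.014, 1.0, -0.0, 0.0]
contact_force: [-1.3, 0.4, -0.8]
gripper_width: 0.05
```

```bash
cat > meas.py <<'E'
from h import *
import pickle,sys
def take(n):
    s=observe();p,d=read_camera("wrist")
    pickle.dump((s,p,d),open(f"pics/{n}.pkl","wb"));cv2.imwrite(f"pics/{n}.png",p[:,:,::-1])
    print(s["clock"],s["ee_pos"].round(4),s["eef_rot"].round(4),s["contact_force"].round(2))
    return s,p,d
E
python3 - <<'E'
from meas import *
s,p,d=take("w4")
c=cam("wrist",s);C=cloud(d,c)
v,u=np.mgrid[0:480,0:640]
m=(C[...,2]>0.042)&(C[...,2]<0.058)&(v<285)&(C[...,0]>0.47)&(C[...,0]<0.65)&(C[...,1]>-0.17)&(C[...,1]<0.12)
P=C[m]
for k in range(5):
    A=np.c_[P[:,:2],np.ones(len(P))];X=np.linalg.lstsq(A,P[:,2],rcond=None)[0];r=P[:,2]-A@X;P=P[abs(r)<0.002]
print("deck",X,len(P),r.std(),"z mid",np.array([0.57,-.02,1])@X, P.min(0),P.max(0))
B=C[(v<150)&(abs(C[...,2])<0.01)];A=np.c_[B[:,:2],np.ones(len(B))];print("bench",np.linalg.lstsq(A,B[:,2],rcond=None)[0])
H=C[...,2]-(C[...,0]*X[0]+C[...,1]*X[1]+X[2])
def rect(m,name):
    b=C[m]
    if len(b)<5: print(name,len(b));return
    r=cv2.minAreaRect((b[:,:2]*1000).astype(np.float32))
    print(name,len(b),b.mean(0).round(4),[np.round(t,1) for t in r])
x,y=C[...,0],C[...,1]
f=(v<292)
rect(f&(x>0.48)&(x<0.56)&(y<-0.10)&(y>-0.18)&(H>0.038)&(H<0.046),"knobtop")
rect(f&(x>0.49)&(x<0.54)&(y>-0.09)&(y<0.09)&(H>0.036)&(H<0.045),"push")
rect(f&(x>0.5)&(x<0.63)&(y>-0.1)&(y<0.1)&(H>0.0105)&(H<0.0155),"tile")
rect(f&(y<-0.22)&(C[...,2]>0.06)&(C[...,2]<0.07)&(x>0.495),"spacer")
E
```

```text
6.65 [ 0.4916 -0.1402  0.2894] [ 1.390e-02  9.999e-01 -0.000e+00  3.000e-04] [-1.32  0.36 -0.83]
deck [ 4.28452258e-04 -7.72435984e-06  5.19597564e-02] 13831 0.0007561050429486186 z mid 0.05220412864451946 [ 0.4726497  -0.15924384  0.05016979] [0.58181978 0.11158144 0.05417825]
bench [-0.00080623 -0.00070787  0.000723  ]
knobtop 669 [ 0.5215 -0.1389  0.0937] [array([ 522.3, -139.1]), array([11.5, 44.8]), np.float64(88.8)]
push 1353 [0.5114 0.0007 0.0928] [array([511.8,   2. ]), array([121.5,   8.9]), np.float64(89.1)]
tile 8890 [0.5514 0.0012 0.0652] [array([544.5,   1.1]), array([160.8,  74.1]), np.float64(88.6)]
spacer 1062 [ 0.5236 -0.3447  0.065 ] [array([ 530.1, -362.8]), array([ 65.7, 190.2]), np.float64(0.8)]
```

View pics/w4.png

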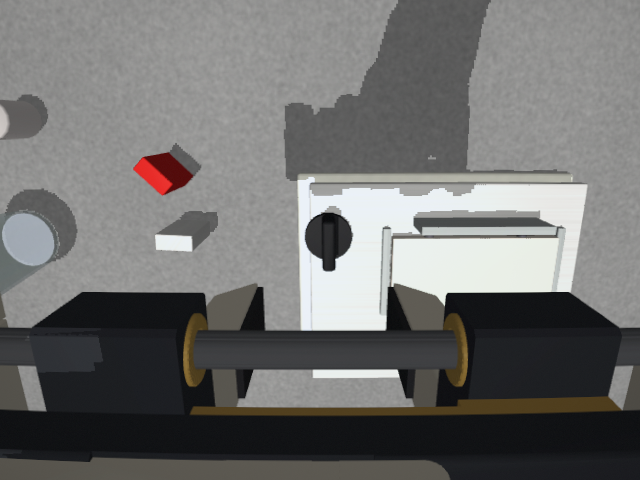

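The deck now measures level: slope under 0.0005, top at 52.0 mm. The knob bar heads −1.2°. Next I refine the thick spacer's pose and grasp it.

```bash
python3 - <<'E'
from meas import *
s,p,d=pickle.load(open("pics/w4.pkl","rb"))
c=cam("wrist",s);C=cloud(d,c)
v,u=np.mgrid[0:480,0:640]
m=(u>145)&(u<225)&(v>215)&(v<260)&(C[...,2]>0.061)&(C[...,2]<0.069)
b=C[m];r=cv2.minAreaRect((b[:,:2]*1000).astype(np.float32));print(r,b.mean(0))
m=(u<70)&(v>190)&(v<280)&(C[...,2]>0.03);print("beaker y max",C[m][:,1].max(),C[m][:,2].max(), C[m].mean(0))
cv2.imwrite("pics/w4c.png",cv2.resize(p[130:270,110:290,::-1],None,fx=4,fy=4,interpolation=cv2.INTER_CUBIC))
E
```

```text
((522.825927734375, -286.2966613769531), (36.132408142089844, 16.504535675048828), 85.50685119628906) [ 0.52239486 -0.28560054  0.0651249 ]
beaker y max -0.1389827113251739 0.4478161147388692 [ 0.52361267 -0.44010783  0.06585338]
```

View pics/w4c.png

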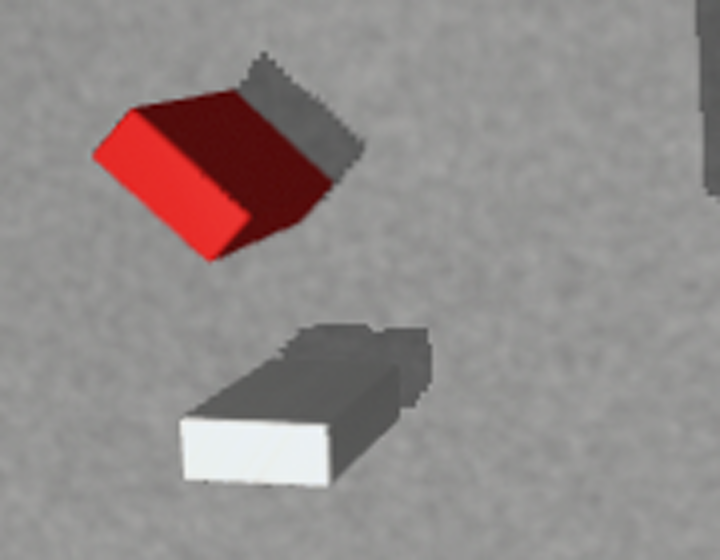

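Call:
servo_tool(
  motion=[
    [[8, -35, -20], -1],
    [[16, -80, -60], -2],
    [[25, -120, -110], -2.9],
    [[31, -142, -155], -2.9],
    [[31, -146, -190], -2.9],
    [[31, -146, -220], -2.9],
    [[31, -146, -248], -2.9],
    [[31, -146, -261], -2.9],
    [[31, -146, -262], -2.9],
    [[31, -146, -262], -2.9],
  ],
  grip=58,
)

```text
clock: 7.7
ee_pos: [0.5229, -0.2861, 0.0277]
eef_rot: [0.039, 0.999, -0.0, -0.0]
contact_force: [0.3, -0.4, -0.8]
gripper_width: 0.0578
```

Call:
servo_tool(
  motion=[
    [[0, 0, 0], 0],
    [[0, 0, 0], 0],
    [[0, 0, 0], 0],
    [[0, 0, 0], 0],
    [[0, 0, 0], 0],
  ],
  grip=20,
  force=20,
)

```text
clock: 8.2
ee_pos: [0.5235, -0.2863, 0.0289]
eef_rot: [0.039, 0.999, -0.0, 0.001]
contact_force: [1.3, 0.6, 6.8]
gripper_width: 0.0364
```

Call:
servo_tool(
  motion=[
    [[0, 0, 10], 0],
    [[0, 0, 45], 0],
    [[0, 0, 90], 1],
    [[5, 10, 135], 2],
    [[15, 50, 180], 3],
    [[30, 95, 215], 3.1],
    [[45, 140, 245], 3.1],
    [[60, 185, 265], 3.1],
    [[75, 230, 280], 3.1],
    [[85, 262, 290], 3.1],
    [[87, 266, 292], 3.1],
    [[87, 266, 292], 3.1],
    [[87, 266, 292], 3.1],
    [[87, 266, 292], 3.1],
  ],
)

```text
clock: 9.6
ee_pos: [0.6087, -0.0228, 0.319]
eef_rot: [0.014, 1.0, -0.001, -0.001]
contact_force: [-0.0, -0.6, 0.0]
gripper_width: 0.0356
```

```bash
python3 - <<'E'
from meas import *
s,p,d=take("w5")
print(s["gripper_width"])
c=cam("wrist",s);C=cloud(d,c);x,y,z=C[...,0],C[...,1],C[...,2]
v,u=np.mgrid[0:480,0:640];f=v<290
def rect(m,name):
    b=C[m]
    if len(b)<5: print(name,len(b));return
    r=cv2.minAreaRect((b[:,:2]*1000).astype(np.float32))
    print(name,len(b),b.mean(0).round(4),[np.round(t,1) for t in r])
rect(f&(x>0.48)&(x<0.56)&(y<-0.10)&(y>-0.18)&(z>.09)&(z<0.098),"knob")
rect(f&(x>0.49)&(x<0.54)&(y>-0.09)&(y<0.09)&(z>.089)&(z<0.097),"push")
rect(f&(x>0.5)&(x<0.63)&(y>-0.1)&(y<0.1)&(z>.0625)&(z<0.0675),"tile")
rect(f&(x>0.6)&(x<0.68)&(y>-0.12)&(y<0.14)&(z>.0695)&(z<0.075),"stop")
E
```

```text
9.6 [ 0.6087 -0.0228  0.319 ] [ 1.360e-02  9.999e-01 -7.000e-04 -8.000e-04] [-0.04 -0.65  0.01]
0.03564732059010377
knob 744 [ 0.5228 -0.1384  0.0938] [array([ 522.9, -139.2]), array([45.8, 12.8]), np.float64(0.1)]
push 1368 [0.5123 0.0023 0.0932] [array([512.2,   2.5]), array([119.7,   8.3]), np.float64(88.8)]
tile 15027 [0.5682 0.0008 0.0653] [array([572.8,  10.3]), array([179.5, 112.7]), np.float64(89.0)]
stop 3571 [0.6368 0.0203 0.0722] [array([634.6,  20. ]), array([178.1,  26.7]), np.float64(88.7)]
```

View pics/w5.png

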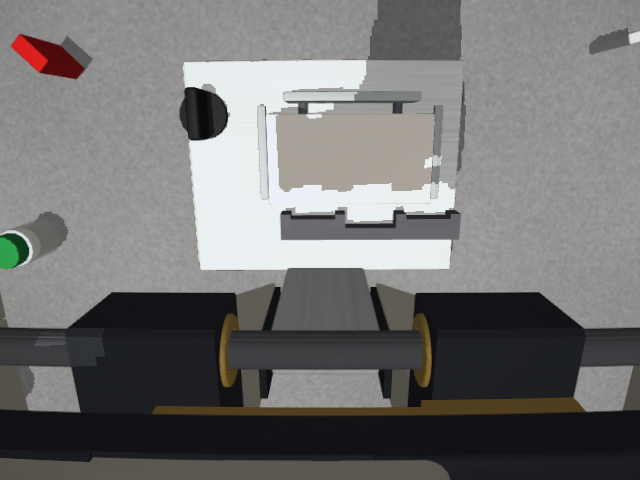

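```bash
python3 - <<'E'
from meas import *
s,p,d=pickle.load(open("pics/w5.pkl","rb"))
cv2.imwrite("pics/w5c.png",cv2.resize(p[195:280,260:480,::-1],None,fx=3.6,fy=3.6,interpolation=cv2.INTER_CUBIC))
E
```

```text
(no output)
```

View pics/w5c.png

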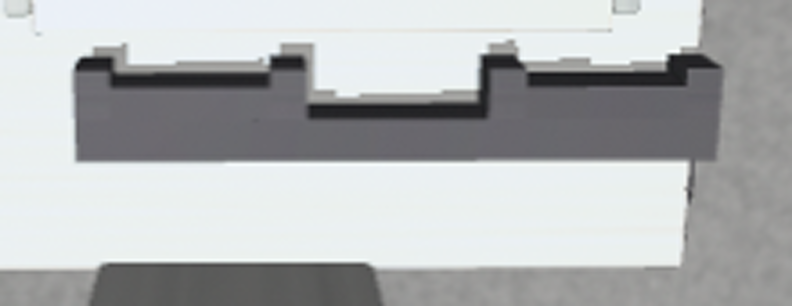

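```bash
python3 - <<'E'
from meas import *
s,p,d=pickle.load(open("pics/w5.pkl","rb"));c=cam("wrist",s)
q=np.array([(77,72),(718,68),(77,160),(716,160),(307,118),(487,118),(305,70),(487,68)],float)
px=(q+0.5)/3.6-0.5+[260,195]
W=plane(px,0.072,c);print((W*1000).round(1))
q=np.array([(37,32),(611,29)],float);px=(q+0.5)/3.6-0.5+[260,195];print("tile edge",(plane(px,0.065,c)*1000).round(1))
# stop depth-based: fit angle and extents in rotated frame
C=cloud(d,c);v,u=np.mgrid[0:480,0:640]
m=(v<290)&(C[...,0]>0.6)&(C[...,0]<0.68)&(C[...,1]>-0.12)&(C[...,1]<0.14)&(C[...,2]>.0695)&(C[...,2]<0.075)
th=np.radians(-1.3);Rm=np.array([[np.cos(th),-np.sin(th)],[np.sin(th),np.cos(th)]])
o=np.array([.6346,.020])
L=(C[m][:,:2]-o)@Rm*1000
for a in range(-90,90,6):
    t=L[(L[:,1]>=a)&(L[:,1]<a+6)]; print(a,len(t),t[:,0].min().round(1) if len(t) else None,t[:,0].max().round(1) if len(t) else None)
# fingers/spacer wrist pose
print(R.from_quat(s["eef_rot"]).as_matrix().round(4))
E
```

```text
[[620.2 -67.7  72. ]
 [623.6 107.5  72. ]
 [645.  -69.   72. ]
 [649.7 108.4  72. ]
 [634.7  -5.2  72. ]
 [636.   44.3  72. ]
 [621.3  -5.5  72. ]
 [622.   44.1  72. ]]
tile edge [[610.1 -78.9  65. ]
 [613.4  79.3  65. ]]
-90 132 -13.1 12.4
-84 151 -13.4 12.2
-78 126 -8.0 12.6
-72 125 -8.1 12.6
-66 126 -8.3 12.5
-60 126 -8.1 12.7
-54 126 -8.3 12.8
-48 126 -8.2 12.7
-42 131 -8.3 12.8
-36 164 -13.2 12.6
-30 143 -13.1 12.9
-24 73 0.9 12.6
-18 76 0.7 12.6
-12 74 0.8 12.8
-6 73 0.9 12.8
0 75 0.6 12.8
6 73 0.7 12.8
12 73 0.8 12.9
18 81 -10.7 13.3
24 161 -13.3 13.0
30 148 -13.2 12.9
36 129 -8.3 13.0
42 129 -8.1 13.2
48 126 -8.3 13.0
54 132 -8.2 13.1
60 127 -8.1 13.2
66 124 -8.1 13.1
72 130 -8.2 13.3
78 165 -13.3 13.4
84 126 -13.2 13.4
[[-0.9996  0.0273 -0.0017]
 [ 0.0273  0.9996 -0.0013]
 [ 0.0016 -0.0014 -1.    ]]
```

The stop bar measures 178.1×26.7 mm. The deep notch spans y −5.3 to 44.2 mm with its wall at x≈0.6354, and the tile gap is 23.3 mm, all as described. I'm moving the spacer over the notch.

Call:
servo_tool(
  motion=[
    [[3, 10, -20], 0],
    [[8, 22, -60], 0.2],
    [[12, 34, -100], 0.2],
    [[15, 41, -140], 0.2],
    [[16, 43, -175], 0.2],
    [[16, 43, -195], 0.2],
    [[16, 43, -200], 0.2],
    [[16, 43, -200], 0.2],
    [[16, 43, -200], 0.2],
    [[16, 43, -200], 0.2],
  ],
)

```text
clock: 10.65
ee_pos: [0.6269, 0.0225, 0.1215]
eef_rot: [0.011, 1.0, 0.0, 0.002]
contact_force: [-0.5, -0.7, -0.0]
gripper_width: 0.0361
```

```bash
python3 - <<'E'
from meas import *
s,p,d=take("w6")
p2,d2=read_camera("scene");cv2.imwrite("pics/s6.png",cv2.resize(p2[180:340,200:420,::-1],None,fx=3.6,fy=3.6,interpolation=cv2.INTER_CUBIC))
print(observe()["ee_pos"],np.degrees(np.arctan2(*s["eef_rot"][[1,0]]))*2-90)
E
```

```text
10.65 [0.6269 0.0225 0.1215] [1.060e-02 9.999e-01 1.000e-04 1.600e-03] [-0.52 -0.66 -0.  ]
[0.62658126 0.02277839 0.12115514] 88.78315962494347
```

View pics/w6.png

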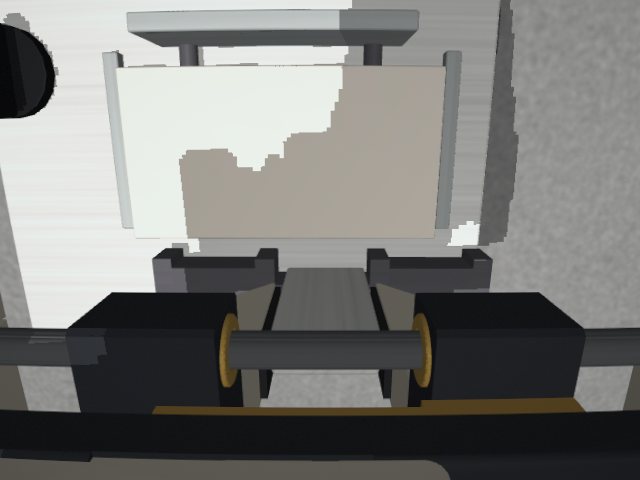

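View pics/s6.png

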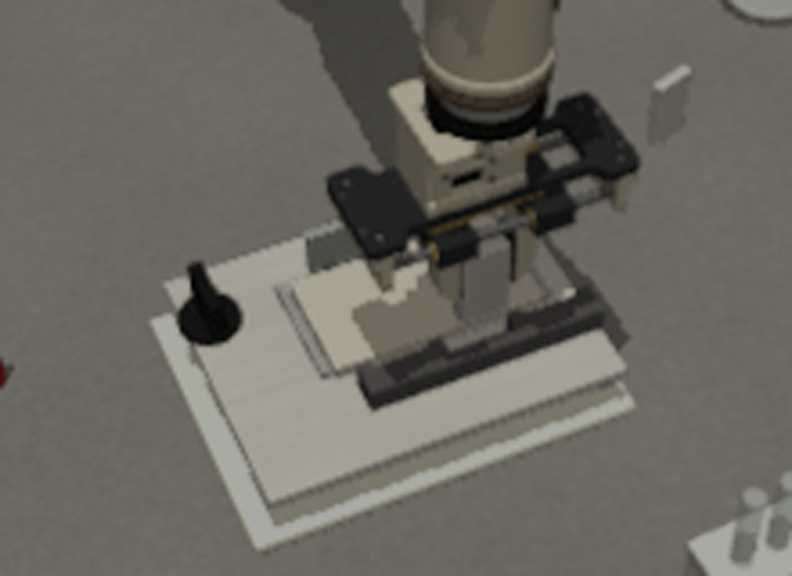

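```bash
python3 - <<'E'
from meas import *
s,p,d=pickle.load(open("pics/w6.pkl","rb"));c=cam("wrist",s);C=cloud(d,c)
x,y,z=C[...,0],C[...,1],C[...,2];v,u=np.mgrid[0:480,0:640]
m=(z>.069)&(z<.0755)&(v>235)&(v<300)&(x>.6)
for r in range(250,262,2):
    uu=np.where(m[r])[0]; g=np.where(np.diff(uu)>5)[0]
    print(r,[(uu[i],uu[i+1],C[r,uu[i]].round(4),C[r,uu[i+1]].round(4)) for i in g])
t=(z>.062)&(z<.068)&(v>100)&(v<245)&(u>140)&(u<430)
L=C[t];print("tile edge x max", np.percentile(L[:,0],99.5))
for U in (200,300,400):
    rr=np.where(t[:,U])[0];print(U,C[rr.max(),U])
o=observe();print(o["ee_pos"])
# spacer face visible depth
q=C[270:285,300:350].reshape(-1,3);print("block near face",np.median(q,0))
for r in (272,280,286):
    mm=(C[r,:,2]>0.1)&(C[r,:,2]<0.19);uu=np.where(mm)[0];print(r,uu.min(),uu.max(),C[r,uu.min()],C[r,uu.max()],C[r,327])
E
```

```text
250 []
252 []
254 []
256 []
258 [(np.int64(173), np.int64(256), array([ 0.6207, -0.0585,  0.0694]), array([ 0.6213, -0.0144,  0.0702])), (np.int64(274), np.int64(370), array([ 0.6215, -0.005 ,  0.07  ]), array([0.6225, 0.0452, 0.0702])), (np.int64(388), np.int64(473), array([0.6227, 0.0546, 0.0703]), array([0.624 , 0.0997, 0.0693]))]
260 [(np.int64(173), np.int64(255), array([ 0.6219, -0.0588,  0.069 ]), array([ 0.6216, -0.0146,  0.0725])), (np.int64(274), np.int64(370), array([ 0.6221, -0.0049,  0.0716]), array([0.6236, 0.0452, 0.0701])), (np.int64(388), np.int64(472), array([0.6234, 0.0544, 0.0714]), array([0.6251, 0.0993, 0.0694]))]
tile edge x max 0.6124765007097523
200 [ 0.61056268 -0.0442298   0.06542337]
300 [0.61250588 0.0086202  0.06439172]
400 [0.61351527 0.06153086 0.06473626]
[0.62658126 0.02277839 0.12115514]
block near face [0.61865211 0.02174563 0.10732685]
272 288 364 [0.6186546  0.00501062 0.10000952] [0.6193047  0.03935246 0.10019542] [0.61864904 0.02264525 0.10102616]
280 285 366 [0.61890999 0.00450099 0.10940284] [0.61940643 0.03934711 0.11000559] [0.61873547 0.02260448 0.11082222]
286 263 387 [ 0.61528358 -0.00255723  0.12509745] [0.61642834 0.04624104 0.12477855] [0.61851026 0.02257924 0.11827043]
```

The depth shows the held block centred at (0.6267, 0.0221). The notch gap's centre is (0.6242, 0.0200), so I correct by (−2.4, −2.2) mm and go down.

Call:
servo_tool(
  motion=[
    [[-2.4, -2.2, 0], 0],
    [[-2.4, -2.2, -10], 0],
    [[-2.4, -2.2, -20], 0],
    [[-2.4, -2.2, -29], 0],
    [[-2.4, -2.2, -35], 0],
    [[-2.4, -2.2, -38], 0],
    [[-2.4, -2.2, -39], 0],
    [[-2.4, -2.2, -39], 0],
  ],
)

```text
clock: 11.55
ee_pos: [0.6228, 0.0207, 0.0807]
eef_rot: [0.01, 1.0, -0.0, -0.001]
contact_force: [-1.8, -1.0, 2.4]
gripper_width: 0.0355
```

Call:
servo_tool(
  motion=[
    [[0, 0, -0.4], 0],
    [[0, 0, -0.8], 0],
    [[0, 0, -0.8], 0],
  ],
)

```text
clock: 11.85
ee_pos: [0.623, 0.0207, 0.0807]
eef_rot: [0.01, 1.0, 0.0, -0.0]
contact_force: [-4.1, -0.6, 8.3]
gripper_width: 0.0363
```

```bash
python3 - <<'E'
from meas import *
s,p,d=take("w7")
p2,d2=read_camera("scene");cv2.imwrite("pics/s7.png",cv2.resize(p2[200:340,240:420,::-1],None,fx=4,fy=4,interpolation=cv2.INTER_CUBIC))
c=cam("wrist",s);C=cloud(d,c)
for r in (262,268,274,280):
    mm=(C[r,:,2]>0.076)&(C[r,:,2]<0.13)&(np.arange(640)>280)&(np.arange(640)<370);uu=np.where(mm)[0]
    if len(uu): print(r,uu.min(),uu.max(),C[r,uu.min()],C[r,uu.max()],C[r,325])
E
```

```text
11.85 [0.623  0.0207 0.0807] [ 1.030e-02  9.999e-01  0.000e+00 -3.000e-04] [-4.07 -0.61  8.26]
```

View pics/s7.png

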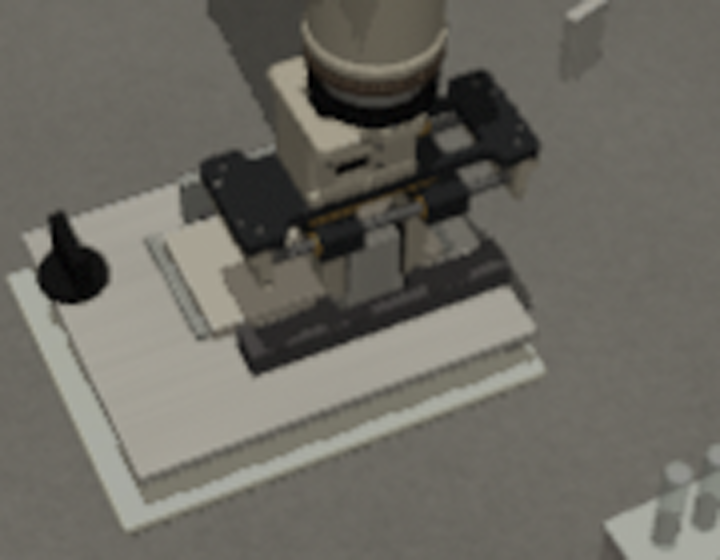

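View pics/w7.png

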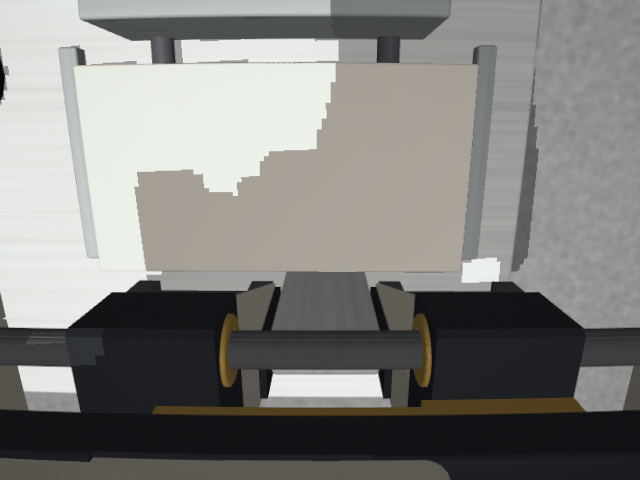

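The spacer sits between the teeth at z ≈ deck + 28.5 mm, with 8 N of support. I'll release, rise and check.

Call:
servo_tool(
  motion=[
    [[0, 0, 0.8], 0],
    [[0, 0, 0.8], 0],
    [[0, 0, 0.8], 0],
    [[0, 0, 0.8], 0],
    [[0, 0, 15], 0],
    [[0, 0, 50], 0],
    [[0, 0, 90], 0],
    [[0, 0, 130], 0],
    [[0, 0, 170], 0],
    [[0, 0, 205], 0],
    [[0, 0, 215], 0],
    [[0, 0, 215], 0],
    [[0, 0, 215], 0],
  ],
  grip=54,
)

```text
clock: 13.25
ee_pos: [0.6225, 0.0207, 0.294]
eef_rot: [0.01, 1.0, -0.0, -0.001]
contact_force: [-0.1, 0.4, -0.3]
gripper_width: 0.0537
```

```bash
python3 - <<'E'
from meas import *
s,p,d=take("w8")
c=cam("wrist",s);C=cloud(d,c);x,y,z=C[...,0],C[...,1],C[...,2]
v,u=np.mgrid[0:480,0:640]
def rect(m,name):
    b=C[m]
    if len(b)<5: print(name,len(b));return
    r=cv2.minAreaRect((b[:,:2]*1000).astype(np.float32))
    print(name,len(b),b.mean(0).round(4),[np.round(t,1) for t in r])
rect((x>.59)&(x<.66)&(y>-.03)&(y<.07)&(z>.110)&(z<.122),"spacer")
rect((v<290)&(x>0.49)&(x<0.54)&(y>-0.09)&(y<0.09)&(z>.089)&(z<0.097),"push")
rect((v<290)&(x>0.6)&(x<0.68)&(y>-0.12)&(y<0.14)&(z>.0695)&(z<0.075),"stop")
m=(z>.048)&(z<.056)&(v<285)&(x>.47)&(x<.65)&(y>-.17)&(y<.12);P=C[m]
for k in range(5):
    A=np.c_[P[:,:2],np.ones(len(P))];X=np.linalg.lstsq(A,P[:,2],rcond=None)[0];r=P[:,2]-A@X;P=P[abs(r)<0.002]
print("deck",X)
p2,d2=read_camera("scene");cv2.imwrite("pics/s8.png",cv2.resize(p2[200:340,240:420,::-1],None,fx=4,fy=4,interpolation=cv2.INTER_CUBIC))
E
```

```text
13.25 [0.6225 0.0207 0.294 ] [ 1.030e-02  9.999e-01 -0.000e+00 -7.000e-04] [-0.08  0.37 -0.3 ]
spacer 876 [0.6213 0.02   0.1169] [array([621.8,  20. ]), array([35.2, 15.5]), np.float64(89.3)]
push 1572 [0.5123 0.0027 0.0933] [array([512.1,   1.9]), array([119. ,   8.2]), np.float64(89.1)]
stop 3904 [0.6366 0.0192 0.0722] [array([631. ,  19.5]), array([178.1,  34.1]), np.float64(88.8)]
deck [-0.00069772  0.00097706  0.05270621]
```

View pics/w8.png

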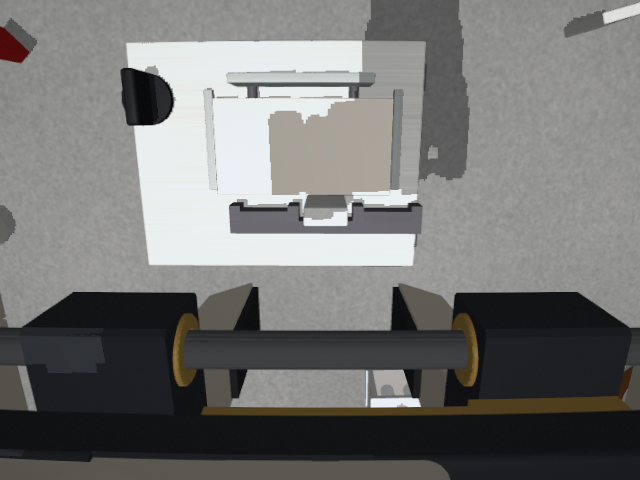

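View pics/s8.png

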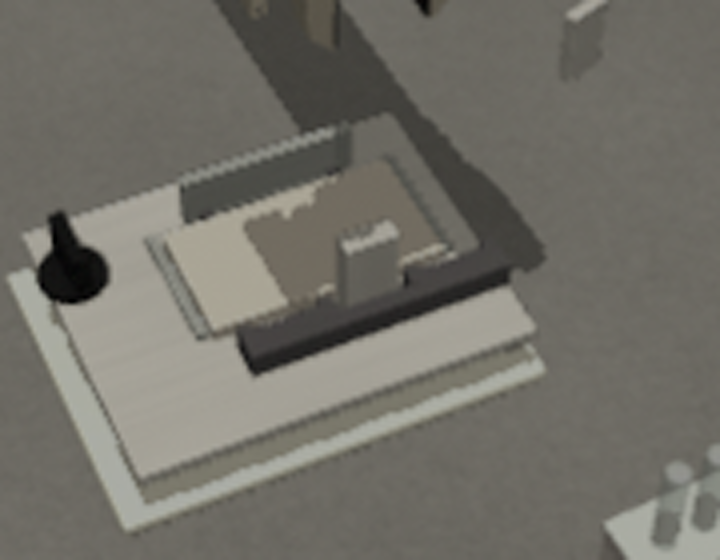

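The spacer's top is at z 0.117 and it stands at x −13.8 mm, y +0.3 mm from the notch wall's middle, square within about 0.5°. The deck is still level. I'm going behind the push bar next, whose near face is at x≈0.508 with its middle at y≈0.002.

Call:
servo_tool(
  motion=[
    [[-25, -3, 0], 0],
    [[-60, -7, 0], 0],
    [[-100, -12, -5], 0],
    [[-138, -17, -30], 0],
    [[-153, -18.4, -65], 0],
    [[-153, -18.4, -105], 0],
    [[-153, -18.4, -145], 0],
    [[-153, -18.4, -185], 0],
    [[-153, -18.4, -215], 0],
    [[-153, -18.4, -229], 0],
    [[-153, -18.4, -229], 0],
    [[-153, -18.4, -229], 0],
  ],
  grip=30,
)

```text
clock: 14.55
ee_pos: [0.4694, 0.0021, 0.0652]
eef_rot: [0.01, 1.0, -0.0, -0.001]
contact_force: [0.5, -0.2, 0.8]
gripper_width: 0.0301
```

Call:
servo_tool(
  motion=[
    [[5, 0, 0], 0],
    [[10, 0, 0], 0],
    [[15, 0, 0], 0],
    [[18, 0, 0], 0],
    [[18, 0, 0], 0],
    [[18, 0, 0], 0],
  ],
)

```text
clock: 15.15
ee_pos: [0.4882, 0.0023, 0.0659]
eef_rot: [0.01, 1.0, 0.0, -0.0]
contact_force: [-0.3, 0.6, -0.1]
gripper_width: 0.0297
```

Call:
servo_tool(
  motion=[
    [[2, 0, 0], 0],
    [[4, 0, 0], 0],
    [[6, 0, 0], 0],
    [[8, 0, 0], 0],
    [[10, -0.1, 0], 0],
    [[10, -0.1, 0], 0],
    [[10, -0.1, 0], 0],
  ],
)

```text
clock: 15.85
ee_pos: [0.498, 0.0022, 0.0657]
eef_rot: [0.01, 1.0, 0.0, -0.0]
contact_force: [-0.6, 0.2, 0.7]
gripper_width: 0.0298
```

Call:
servo_tool(
  motion=[
    [[1, 0, 0], 0],
    [[2, 0, 0], 0],
    [[3, -0.1, 0], 0],
    [[4, -0.1, 0], 0],
    [[4, -0.1, 0], 0],
    [[4, -0.1, 0], 0],
  ],
)

```text
clock: 16.45
ee_pos: [0.5017, 0.0021, 0.0657]
eef_rot: [0.01, 1.0, 0.0, -0.0]
contact_force: [-4.5, 1.0, 2.2]
gripper_width: 0.0299
```

Call:
servo_tool(
  motion=[
    [[1, 0, 0], 0],
    [[2, 0, 0], 0],
    [[3, -0.1, 0], 0],
    [[4, -0.1, 0], 0],
    [[5, -0.1, 0], 0],
    [[6, -0.1, 0], 0],
    [[6, -0.1, 0], 0],
    [[6, -0.1, 0], 0],
  ],
)

```text
clock: 17.25
ee_pos: [0.5076, 0.002, 0.0657]
eef_rot: [0.01, 1.0, -0.0, -0.001]
contact_force: [-5.4, 0.4, 2.9]
gripper_width: 0.0301
```

Call:
servo_tool(
  motion=[
    [[1, 0, 0], 0],
    [[2, 0, 0], 0],
    [[3, -0.1, 0], 0],
    [[3, -0.1, 0], 0],
    [[3, -0.1, 0], 0],
  ],
)

```text
clock: 17.75
ee_pos: [0.5094, 0.0019, 0.0656]
eef_rot: [0.01, 1.0, 0.0, -0.002]
contact_force: [-9.2, 1.2, 7.1]
gripper_width: 0.0298
```

Call:
servo_tool(
  motion=[
    [[1, 0, 0], 0],
    [[2, 0, 0], 0],
    [[2, 0, 0], 0],
    [[2, 0, 0], 0],
    [[2, 0, 0], 0],
  ],
)

```text
clock: 18.25
ee_pos: [0.5105, 0.0019, 0.0656]
eef_rot: [0.01, 1.0, -0.0, -0.003]
contact_force: [-11.6, 0.7, 9.4]
gripper_width: 0.0299
```

```bash
python3 - <<'E'
from meas import *
p2,d2=read_camera("scene");cv2.imwrite("pics/s9.png",cv2.resize(p2[200:340,240:420,::-1],None,fx=4,fy=4,interpolation=cv2.INTER_CUBIC))
p3,d3=read_camera("top");cv2.imwrite("pics/t9.png",cv2.resize(p3[170:280,280:470,::-1],None,fx=4,fy=4,interpolation=cv2.INTER_CUBIC))
np.savez("pics/9.npz",p2=p2,d2=d2,p3=p3,d3=d3)
s=observe();print(s["clock"],s["ee_pos"],s["contact_force"],s["ft_torque"])
E
```

```text
18.35 [0.51043078 0.00187139 0.06556296] [-11.09526711   0.89821202   8.67061496] [-0.02617653  2.31377521 -0.21652287]
```

View pics/s9.png

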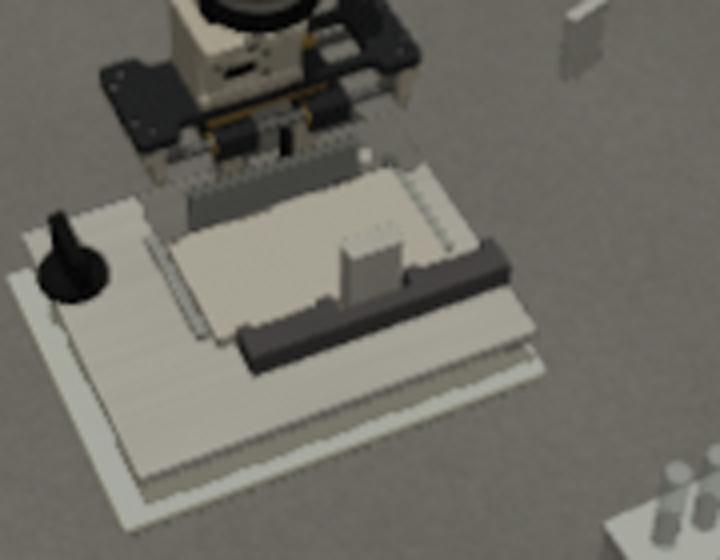

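View pics/t9.png

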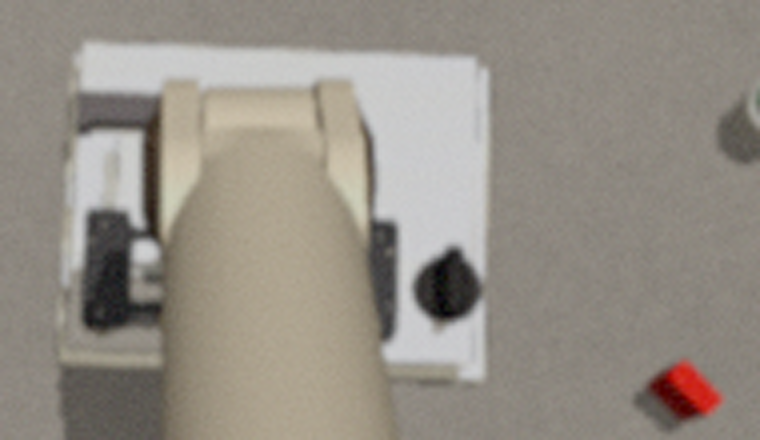

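```bash
python3 - <<'E'
from meas import *
Z=np.load("pics/9.npz");c=cam("scene");C=cloud(Z["d2"],c)
x,y,z=C[...,0],C[...,1],C[...,2];v,u=np.mgrid[0:480,0:640]
def rect(m,name):
    b=C[m]
    if len(b)<5: print(name,len(b));return
    r=cv2.minAreaRect((b[:,:2]*1000).astype(np.float32))
    print(name,len(b),b.mean(0).round(4),[np.round(t,1) for t in r])
R0=(u>240)&(u<420)&(v>200)&(v<340)
rect(R0&(x>.59)&(x<.67)&(y>-.03)&(y<.07)&(z>.110)&(z<.124),"spacer top")
m=R0&(x>.60)&(x<.67)&(y>-.03)&(y<.07)&(z>.08)&(z<.11);b=C[m];print("far face x",np.median(b[:,0]),b[:,1].min(),b[:,1].max())
rect(R0&(x>.6)&(x<.68)&(y>-.12)&(y<.14)&(z>.0695)&(z<.0755),"stop")
rect(R0&(x>.5)&(x<.64)&(y>-.1)&(y<.1)&(z>.0615)&(z<.0685),"tile")
m=R0&(z>.047)&(z<.057)&(x>.47)&(x<.69)&(y>-.17)&(y<.12);P=C[m]
for k in range(5):
    A=np.c_[P[:,:2],np.ones(len(P))];X=np.linalg.lstsq(A,P[:,2],rcond=None)[0];r=P[:,2]-A@X;P=P[abs(r)<0.003]
print("deck",X,len(P))
# stop bar far edge line & predicted overlays
th=np.radians(-1.3);e=np.array([np.cos(th),np.sin(th)]);n=np.array([-np.sin(th),np.cos(th)])
wall=np.array([.6356,.0198])
im=Z["p2"][:,:,::-1].copy();im=cv2.resize(im[200:340,240:420],None,fx=4,fy=4,interpolation=cv2.INTER_CUBIC)
def poly(L,col):
    W=[np.r_[wall+e*a+n*b_,h] for a,b_,h in L];q=proj(W,c);q=((q-[240,200]+.5)*4-.5)
    cv2.polylines(im,[q.round().astype(np.int32)],True,col,1)
poly([(-16,-18,.117),(0,-18,.117),(0,18,.117),(-16,18,.117)],(0,0,255))
poly([(-14,-89,.072),(-14,89,.072),(12,89,.072),(12,-89,.072)],(0,255,0))
oy=-.0180
poly([(-16,-80+0,.065)]*1 if 0 else [(-.016*1000/1000 if 0 else -16,-98,.065),(-16,62,.065),(-102,62,.065),(-102,-98,.065)],(255,0,0)) if 0 else None
def polym(L,col): poly([(a/1000,b_/1000,h) for a,b_,h in L],col)
im=cv2.resize(Z["p2"][200:340,240:420,::-1].copy(),None,fx=4,fy=4,interpolation=cv2.INTER_CUBIC)
polym([(-16,-18,.117),(0,-18,.117),(0,18,.117),(-16,18,.117)],(0,0,255))
polym([(-14,-89,.072),(-14,89,.072),(12,89,.072),(12,-89,.072)],(0,255,0))
polym([(-16,-99,.065),(-16,61,.065),(-102,61,.065),(-102,-99,.065)],(255,0,0))
cv2.imwrite("pics/s9o.png",im)
E
```

```text
spacer top 93 [0.6303 0.0201 0.1161] [array([629.1,  21.1]), array([21.5, 35.5]), np.float64(2.4)]
far face x 0.6355734744823255 0.002032267221572792 0.03919857907346519
stop 434 [0.6384 0.0191 0.0721] [array([632.1,  22. ]), array([179.6,  41.9]), np.float64(87.4)]
tile 1389 [ 0.573  -0.0042  0.0648] [array([580.6,   6.2]), array([118.6, 183.9]), np.float64(0.0)]
deck [-6.60522329e-06  7.60758249e-04  5.17071657e-02] 2948
```

View pics/s9o.png

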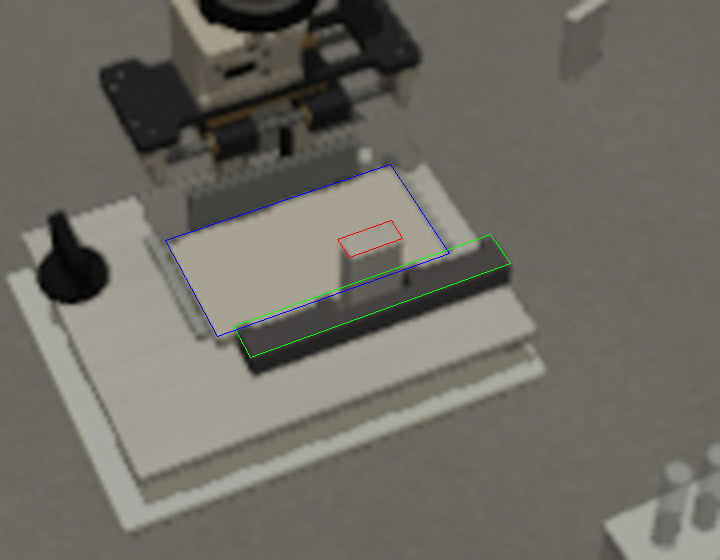

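The spacer's far face measures x=0.6356, the same as the notch wall. The outlines predicted for a flush fit match the picture: tile blue, spacer red. The deck slope is under 0.001, and 11 N is held after about 11.4 mm of push. Handing in.

```bash
python3 - <<'E'
from station import *
s=observe();print(s["clock"],s["contact_force"]);print(sign_off())
E
```

```text
18.35 [-11.09526711   0.89821202   8.67061496]
the job is handed in; nothing more can be done
None
```

I finished the casting-table job and handed it in at 18.35 s of the 54 s allowed; `sign_off()` gave no verdict. I turned the knob about 42° clockwise to level the deck and stood the thick spacer in the deep notch. Then I pushed the tile against the spacer by its push bar and was still pressing it at hand-in.

**Last checks, before handing in:**
- **Deck:** its slope measured under 0.001 rad (limit 0.012).
- **Spacer:** after release, its top was at z 0.117 and it was within about 0.5 mm of the notch middle in y. Once pressed, its far face was at x 0.6356, level with the notch wall at 0.6356. It was square to about 0.5°, measured before the push.
- **Tile and push:** the tile matched the outline predicted for a flush fit to about 1 mm, judged by eye on the scene picture. The push was about 11 N after about 11.4 mm, as described for a flush tile.
- **Thin spacer, red block and bystanders:** the arm touched none of them.

**What disagreed or was not measured:**
- **Side load:** the wrist also read about 9 N upward while pressing, probably friction on the push bar.
- **Contact forces:** the forces between tile, spacer and bar could only be inferred. The 11 N push less the 4.4 N spring leaves about 6–7 N.
- **Depth outlines:** the tile and stop-bar outlines from the last scene depth picture came out too large because neighbouring points were mixed in. I did not use them.

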